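# Index the tea turntable to its next notch

## Robot

A 6-joint arm with a two-finger parallel gripper is mounted at the origin on the work surface. World frame = base frame: x ahead of the robot, y to its left, z up, the work surface at z = 0. Lengths are in m, angles in rad, forces in N, time in s.
With the tool pointing down it reaches from about 0.25 to 0.775 m from the base axis. Payload 4 kg.
Tool frame: the origin (TCP) lies between the finger pads; the fingertips stand 19 mm ahead of it and the grasp point (between the pads) is the TCP (manip.finger_overhang is the x of the fingertips in the tool frame, in m); x points along the fingers, z is the direction in which the jaws open and shut, and the axes are right-handed (so a half turn about x gives the same grasp; the last joint's range is limited). The gripper opens to 94 mm and grips with 3 to 60 N. Pads are 16 mm wide; open, the fingers measure 119 mm over their backs; the gripper's body (75 mm by 177 mm) begins 78 mm behind the grasp point.
Start: joints at [-1.34, 0.087, 1.371, -0, 1.684, -0.103], TCP at [0.18, -0.52, 0.225] pointing down, gripper open.
Joint ranges: [-3.1, 3.1], [-0.76, 2.03], [0.27, 2.55], [-1.08, 4.22], [0.17, 2.65], [-2.57, 2.57]. Speed limits (rad/s): [2.79, 2.79, 3.14, 3.14, 3.14, 3.14].

## Interface

Orientations are given as a unit quaternion [x, y, z, w].
In Python, from bench import manip gives the robot as it stands. The module is installed in compiled form; this text tells all that it offers.
- The arm moves only by the shell command python3 -m crank 'ROWS' [FORCE]. ROWS is JSON, a list of rows, each a list of 5 numbers: the opening, from 0 (shut) to 1 (fully open), then the shift along the tool's x, y, z in m, then the turn about the tool's x in degrees. In form: [[jaw, x, y, z, twist], ...]. A call has 1 to 8 rows; each row is the pose to reach, as a shift and turn from the pose measured when the call began, along the tool's axes at that moment; what a row does not reach only later rows make up. A row lasts 1/12 s, in which the tool goes at most 41.7 mm and 7.16 degrees, less where a joint would pass 70% of its speed; a pose out of reach is approached as far as the arm can. A call with a gripper value outside its range is refused whole. The fingers move at their own pace and stop on an object; FORCE is the grip in N (left out, the last holds). Time passes only in rows, so rows that repeat a pose let the fingers close. It gives the time, the measured TCP pose, the force and the opening at its end, in the units of the state.
- manip.read_state(): the state, without advancing time (a new reading comes with each control period).
- manip.get_image(name): name is "side" or "top" or "wrist"; returns (picture, depth): 480x640x3 uint8, red, green, blue; 480x640 float32, m along the optical axis (not along the pixel's ray), 0 where there is no reading.
- manip.camera_model(name): a dict with "vertical_fov" (degrees; the focal length in pixels is half the picture's height over the tangent of half this angle, whatever the lens; pixels are square), "cx", "cy" (the principal point, pixels), "extrinsics" (4x4, takes a point from camera to world coordinates). Camera axes: x right, y up, looking along -z (the intrinsics and any distortion apply to the point x, -y, -z); pixel columns grow to the right and rows downward; lengths in m; the calibration is good to about 2 mm. A picture is of the moment at which its call begins: read the wrist's pose just before it. camera_model takes no time and is no camera call; for the wrist camera it gives the pose at the moment of the call.
- manip.close_job(): hands the job in, once; it reports no verdict.
The state is a dict: "t": time; "joint_pos": joint angles; "qvel": joint speeds; "joint_efforts": joint torques, N m; "eef_pos": TCP position; "ee_rot": TCP orientation; "ft_force": force on the tool from outside, world axes, zero at the start; "ft_torque": the same for the moment, N m; "finger_gap": finger opening in m.
Only numpy, scipy, OpenCV 4.12 (cv2) and the standard library are available. Lean on these libraries where they do the work, as an engineer would, in place of code of your own. Each camera call takes 0.05 s, during which the arm holds its last target.

## Task

Turn the bamboo tea turntable one station counter-clockwise as seen from above: pull its sprung plunger up, bring the tray round with the cups on it, and let the plunger snap fully home in the very next notch, without running past that notch. The notch sits on a clamped sliding shoe whose exact place is not known, so feel for it and do not wrench the pin against the ring; keep both cups upright on the tray, leave the teapot, sugar bowl and spoon rest where they are, and take the hand away at the end.

Things in the scene. Friction and masses are not known exactly. Their poses are not given: they have to be found in the camera images.
- pivot (a point): Point on the vertical turning axis, level with the top face of the round bamboo tray (42 mm above the bench). Tray: 210 mm across, 10 mm thick, turning on a fixed wooden foot 300 mm across, 18 mm high. x axis: level, from the turning axis toward the notch where the plunger starts; z up. Angles below are counter-clockwise from above, from this x axis.
- start_notch (a point): Notch at 0 degrees where the pin starts; point on the ring's top face, 130 mm from the axis. The flat steel index ring (radius 115 to 145 mm, top 30 mm above the bench) has radial notches 11 mm wide, 12 mm deep at 0, about 45, 90 and -45 degrees. The 45 one is in a sliding ring segment 30 degrees long with two clamp blocks outside, clamped immovably with its notch anywhere from 39.5 to 50.5.
- knob (a point): Centre of the plunger's black knob, an upright cylinder 24 mm across, 24 mm high on a 10 mm stem, 130 mm from the axis. When home its centre is 78 mm, its underside 66 mm above the bench. Below it is the tray's radial steel bracket, 16 mm wide, top at 52 mm, with a 16 mm barrel up to 56 mm. Fingers have room all round and may turn about it. Knob, bracket and tray turn together.
- pin: Locking pin, steel, 8 mm thick with a hemispherical end, straight below the knob; origin at its lowest point: 21 mm above the bench when home (9 mm deep in a notch), 30 mm when riding on the ring between notches, where it slides with little friction and drops into a notch by its spring if the knob is not held up. More than 25 N between pin and ring is wrenching.
- plunger (a joint): Plunger lift in m: 0 fully home in a notch, 0.009 riding on the ring, 0.014 the upper stop. A spring pushes it down: 3.6 N at 0, 7.8 N at 0.014.
- tray (a joint): Turn of the tray in rad, 0 at the start notch (play about +-0.012), growing counter-clockwise as seen from above; turns with slight friction (about 0.04 N m) and stays where left.
- cup_a: White porcelain cup, 68 mm across the rim, 60 mm high, about 0.14 kg, standing loose on the tray about 55 mm from the axis, 90 degrees counter-clockwise of the plunger; origin at the centre of its underside, z up.
- cup_b: The other cup, the same, on the opposite side of the axis.
- teapot: White ceramic teapot with a lid held by steel clips, 124 mm across, 114 mm high, spout to +y and handle to -y (about 200 mm overall), loose on the bench; origin at the centre of its underside. Not part of the job.
- sugar_bowl: Stainless steel sugar bowl with lid, 88 mm across, 76 mm high, loose on the bench; origin at the centre of its underside. Not part of the job.
- spoon_rest: Aluminium spoon rest, a flat dish 110 x 70 x 12 mm, loose on the bench; origin at the centre of its underside. Not part of the job.
There are look-alikes about, which are no part of the job. Leave any orange look-alike of the cup_a alone.

How it is judged:
By the outcome, as a careful person would: the job done as asked, in the order asked, and still so for the second after the job is handed in, with the robot touching nothing.
It also fails if it takes over 48 s, if anything falls off the work surface, if the arm or the gripper's body presses on something with over 40 N, if the wrist force passes 120 N, or if a joint passes its speed limit or range.

## Working session

There is one attempt and no reset: what is moved stays moved. The work goes in short steps, Python scripts to look and compute and a shell command to move; the robot and the scene stay as the last step left them, time stands still between calls to the robot, and variables do not carry over. Pictures are saved under pics/ and viewed, and the job is handed in when it is done.

```bash
mkdir -p pics; python3 - <<'E'
from bench import manip
import cv2
s=manip.read_state();print(s)
for n in("side","top","wrist"):
    m=manip.camera_model(n);print(n,m)
    p,d=manip.get_image(n);cv2.imwrite(f"pics/{n}0.png",p[:,:,::-1])
    import numpy as np;np.save(f"pics/{n}0.npy",d)
E
```

```text
{'t': 0.0, 'joint_pos': array([-1.34007506e+00,  8.79062030e-02,  1.37225890e+00,  8.41531728e-06,
        1.68357236e+00, -1.03088316e-01]), 'qvel': array([ 0.00091284, -0.0001541 ,  0.00149985,  0.00165874,  0.00064157,
        0.00062023]), 'joint_efforts': array([ 4.52129598e-05, -3.40181816e+01, -3.02424431e+01,  7.17412401e-02,
        3.31565284e-02, -1.76908347e-04]), 'eef_pos': array([ 0.18009242, -0.51914307,  0.22332844]), 'ee_rot': array([ 0.410489  ,  0.57668454, -0.40948273,  0.57554984]), 'ft_force': array([0.82327162, 0.53172002, 0.32428782]), 'ft_torque': array([-0.03844315, -0.01498467,  0.00970204]), 'finger_gap': 0.09379786388610442}
side {'vertical_fov': 49.156379487314624, 'cx': 317.3508286439576, 'cy': 238.98755892232302, 'extrinsics': array([[ 0.95183083,  0.1933473 , -0.23798088,  0.38221234],
       [-0.30587691,  0.54459828, -0.78093024, -0.95929081],
       [-0.02138678,  0.81610633,  0.5775059 ,  0.75117432],
       [ 0.        ,  0.        ,  0.        ,  1.        ]])}
top {'vertical_fov': 43.04889321651977, 'cx': 319.3835958782393, 'cy': 235.92879567530568, 'extrinsics': array([[ 1.29828867e-03,  9.79408702e-01, -2.01883406e-01,
         3.24922493e-01],
       [-9.99999157e-01,  1.26999713e-03, -2.69667202e-04,
        -4.63623559e-02],
       [-7.72305727e-06,  2.01883586e-01,  9.79409525e-01,
         1.63796617e+00],
       [ 0.00000000e+00,  0.00000000e+00,  0.00000000e+00,
         1.00000000e+00]])}
wrist {'vertical_fov': 60.086730560289055, 'cx': 315.1457250495512, 'cy': 239.8338475098193, 'extrinsics': array([[ 3.28142560e-01,  9.14781662e-01,  2.35577952e-01,
         2.48808275e-01],
       [-9.44628139e-01,  3.17873293e-01,  8.14508985e-02,
        -4.97169247e-01],
       [-3.74151045e-04, -2.49261068e-01,  9.68436255e-01,
         3.83634461e-01],
       [ 0.00000000e+00,  0.00000000e+00,  0.00000000e+00,
         1.00000000e+00]])}
```

View pics/side0.png

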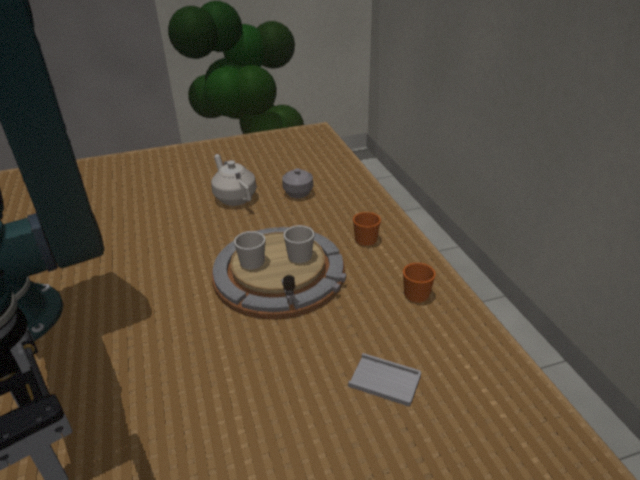

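View pics/top0.png

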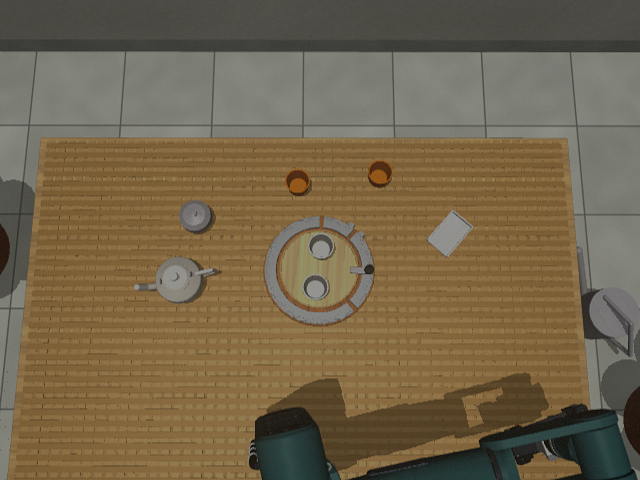

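View pics/wrist0.png

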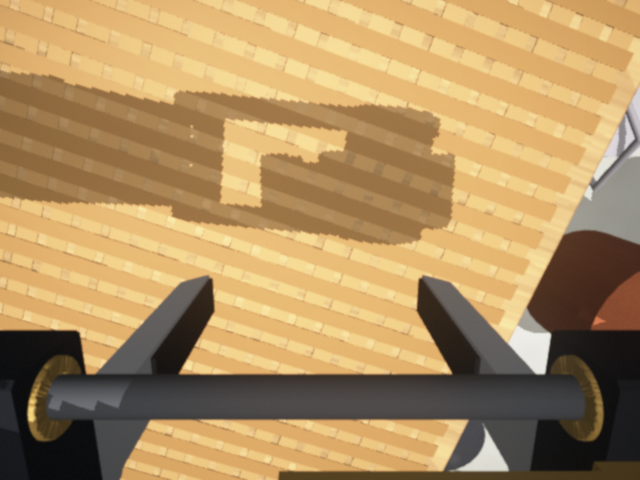

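The top view shows the knob near (369,269), the tray centre near (319,270) and the sliding shoe at upper right near (358,236). The orange cups are look-alikes. I'll enlarge both views.

```bash
python3 - <<'E'
import cv2
p=cv2.imread("pics/top0.png")[205:335,255:385];cv2.imwrite("pics/topc.png",cv2.resize(p,(780,600*780//780 if 0 else 600),interpolation=cv2.INTER_CUBIC) if 0 else cv2.resize(p,(598,598),interpolation=cv2.INTER_CUBIC))
p=cv2.imread("pics/side0.png")[220:320,205:355];cv2.imwrite("pics/sidec.png",cv2.resize(p,(750,500),interpolation=cv2.INTER_CUBIC))
E
```

```text
(no output)
```

View pics/topc.png

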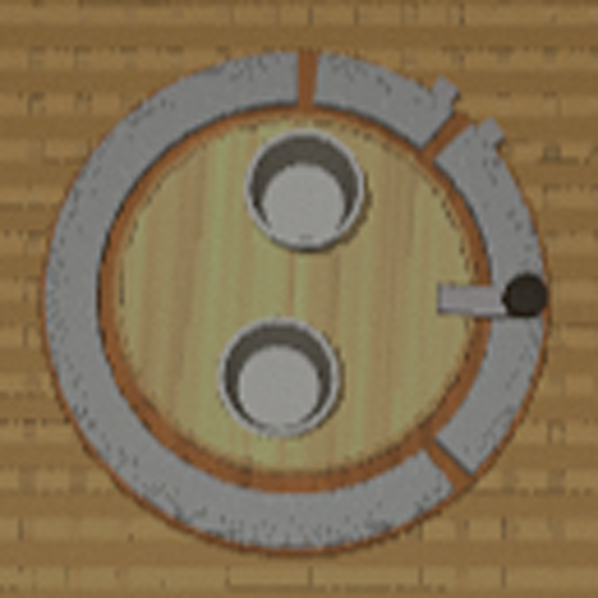

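View pics/sidec.png

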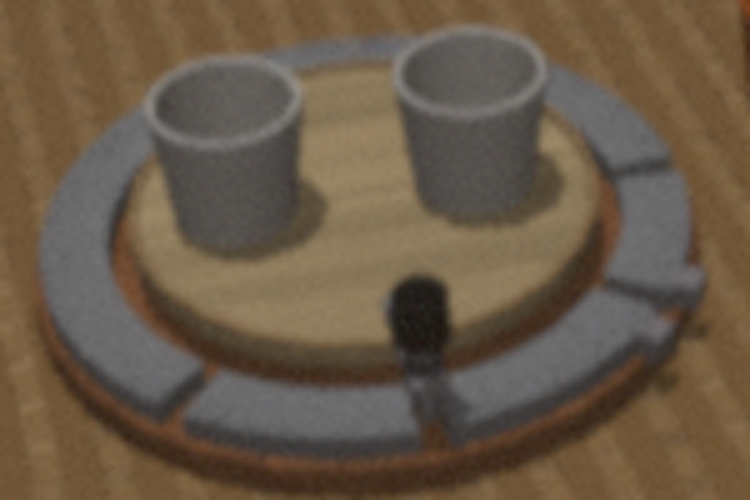

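```bash
cat > h.py <<'E'
from bench import manip
import numpy as np
def ray(m,u,v):
    f=240/np.tan(np.radians(m["vertical_fov"])/2)
    E=m["extrinsics"];d=E[:3,:3]@np.array([(u-m["cx"])/f,-(v-m["cy"])/f,-1]);return E[:3,3],d
def atz(m,u,v,z):
    o,d=ray(m,u,v);return o+d*(z-o[2])/d[2]
def tri(a,b):
    A=0;B=0
    for o,d in(a,b):
        d=d/np.linalg.norm(d);P=np.eye(3)-np.outer(d,d);A=A+P;B=B+P@o
    return np.linalg.solve(A,B)
def proj(m,p):
    f=240/np.tan(np.radians(m["vertical_fov"])/2)
    E=m["extrinsics"];c=E[:3,:3].T@(np.asarray(p)-E[:3,3]);return m["cx"]-f*c[0]/c[2],m["cy"]+f*c[1]/c[2]
E
python3 - <<'E'
from h import *
t=manip.camera_model("top");s=manip.camera_model("side")
c=lambda u,v:(255+u/4.6,205+v/4.6)
for n,u,v,z in [("L",44,300,.03),("R",548,300,.03),("T",306,50,.03),("B",300,550,.03),("n90o",308,52,.03),("n90i",306,105,.03),("n45o",465,115,.03),("n45i",428,155,.03),("nm45o",472,478,.03),("nm45i",430,443,.03),("knobtop",525,293,.09),("knob",525,295,.078),("cupa",308,183,.1),("cupb",280,372,.1),("br",440,299,.052)]:
    print(n,atz(t,*c(u,v),z).round(4))
print(tri(ray(t,*c(525,295)),ray(s,205+420/5,220+315/5)))
print("cupa rim tri",tri(ray(t,*c(308,183)),ray(s,205+470/5,220+70/5)))
E
```

```text
L [0.5628 0.1002 0.03  ]
R [ 0.5632 -0.1921  0.03  ]
T [ 0.712  -0.0517  0.03  ]
B [ 0.4193 -0.0484  0.03  ]
n90o [ 0.7108 -0.0528  0.03  ]
n90i [ 0.6788 -0.0517  0.03  ]
n45o [ 0.6729 -0.1451  0.03  ]
n45i [ 0.6489 -0.1232  0.03  ]
nm45o [ 0.4603 -0.1468  0.03  ]
nm45i [ 0.4803 -0.1229  0.03  ]
knobtop [ 0.5582 -0.1738  0.09  ]
knob [ 0.5589 -0.1748  0.078 ]
cupa [ 0.6187 -0.0526  0.1   ]
cupb [ 0.5125 -0.0372  0.1   ]
br [ 0.5604 -0.1283  0.052 ]
[ 0.55940292 -0.1748399   0.07830593]
cupa rim tri [ 0.61761424 -0.05252973  0.1036896 ]
```

```bash
cat >> h.py <<'E'
from scipy.spatial.transform import Rotation as R
def st():
    s=manip.read_state();M=R.from_quat(s["ee_rot"]).as_matrix()
    return s,M
def to(p,zang=None,s=None):
    "shift in tool axes to world point p, twist deg to bring tool z to world angle zang (mod 180)"
    s,M=st();d=M.T@(np.asarray(p)-s["eef_pos"])
    a=np.degrees(np.arctan2(M[1,2],M[0,2]))
    print("t",round(s["t"],2),"pos",s["eef_pos"].round(4),"zang",a.round(2),"j",s["joint_pos"].round(2),"F",s["ft_force"].round(2),"gap",round(s["finger_gap"],4))
    print("shift mm",(d*1000).round(1))
    if zang is not None:
        # +twist about tool x (down) = clockwise from above
        print("twist",((-(zang-a)+90)%180-90).round(2))
E
python3 - <<'E'
from h import *
s,M=st();print(M.round(3))
to([.559,-.175,.2],-2.4)
E
```

```text
[[-0.     0.945  0.328]
 [ 0.002  0.328 -0.945]
 [-1.     0.    -0.002]]
t 0.15 pos [ 0.1801 -0.5193  0.2236] zang -70.88 j [-1.34  0.09  1.37 -0.    1.68 -0.1 ] F [-0.23  0.07  0.3 ] gap 0.0942
shift mm [  24.   470.8 -201.1]
twist -68.48
```

```bash
python3 -m crank '[[0.6,0.001,0.030,-0.013,-4.5],[0.6,0.002,0.060,-0.026,-9],[0.6,0.004,0.090,-0.038,-13.5],[0.6,0.005,0.120,-0.051,-18],[0.6,0.007,0.150,-0.064,-22.5],[0.6,0.008,0.180,-0.077,-27],[0.6,0.010,0.210,-0.090,-31],[0.6,0.012,0.240,-0.102,-35]]' 20; python3 -c "
from h import *
to([.559,-.175,.2],-2.4)"
```

```text
t: 0.82
eef_pos: [0.3743, -0.3428, 0.2115]
ee_rot: [0.217, 0.674, -0.216, 0.673]
ft_force: [1.3, 0.2, -0.9]
finger_gap: 0.0568
t 0.82 pos [ 0.3743 -0.3428  0.2115] zang -35.68 j [-0.85 -0.    1.49  0.    1.66 -0.23] F [ 1.25  0.24 -0.87] gap 0.0568
shift mm [ 11.7 244.   52.2]
twist -33.28
```

```bash
python3 -m crank '[[0.6,0.001,0.032,0.007,-4.3],[0.6,0.003,0.065,0.014,-9],[0.6,0.004,0.100,0.021,-14],[0.6,0.006,0.135,0.029,-18.5],[0.6,0.008,0.170,0.036,-23],[0.6,0.010,0.205,0.044,-28],[0.6,0.0117,0.235,0.051,-32],[0.6,0.0117,0.244,0.0522,-33.3]]' ;python3 -m crank '[[0.6,0,0,0,0],[0.6,0,0,0,0]]'; python3 - <<'E'
from h import *
import cv2
to([.559,-.175,.08],-2.4)
m=manip.camera_model("wrist");np.save("pics/w1.npy",m,allow_pickle=True)
p,d=manip.get_image("wrist");cv2.imwrite("pics/w1.png",p[:,:,::-1]);np.save("pics/w1d.npy",d)
E
```

```text
t: 1.48
eef_pos: [0.5611, -0.1716, 0.1986]
ee_rot: [0.014, 0.708, -0.011, 0.706]
ft_force: [0.4, 0.3, -0.6]
finger_gap: 0.056
t: 1.65
eef_pos: [0.5608, -0.1712, 0.1978]
ee_rot: [0.014, 0.708, -0.011, 0.706]
ft_force: [-0.4, -0.4, -0.5]
finger_gap: 0.0565
t 1.65 pos [ 0.5608 -0.1712  0.1978] zang -1.98 j [-0.39  0.18  1.32  0.    1.65 -0.36] F [-0.4  -0.42 -0.49] gap 0.0565
shift mm [117.8  -4.3  -1.3]
twist 0.42
```

View pics/w1.png

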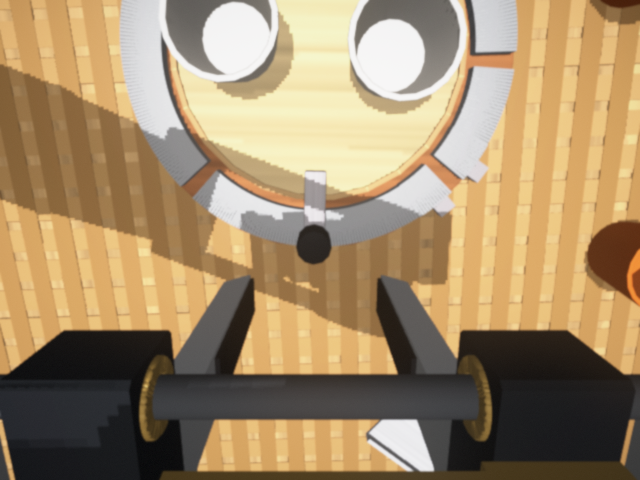

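The knob is at about (314,244), the next notch runs from (428,157) to (455,182), the 90° notch from (470,61) to (514,60), and the −45° one is near (200,178). I'll enlarge this view.

```bash
python3 - <<'E'
import cv2
p=cv2.imread("pics/w1.png")
a=cv2.resize(p[130:280,270:330+140],(800,600),interpolation=cv2.INTER_CUBIC);cv2.imwrite("pics/w1a.png",a)
b=cv2.resize(p[130:230,160:260],(500,500),interpolation=cv2.INTER_CUBIC);cv2.imwrite("pics/w1b.png",b)
E
```

```text
(no output)
```

View pics/w1a.png

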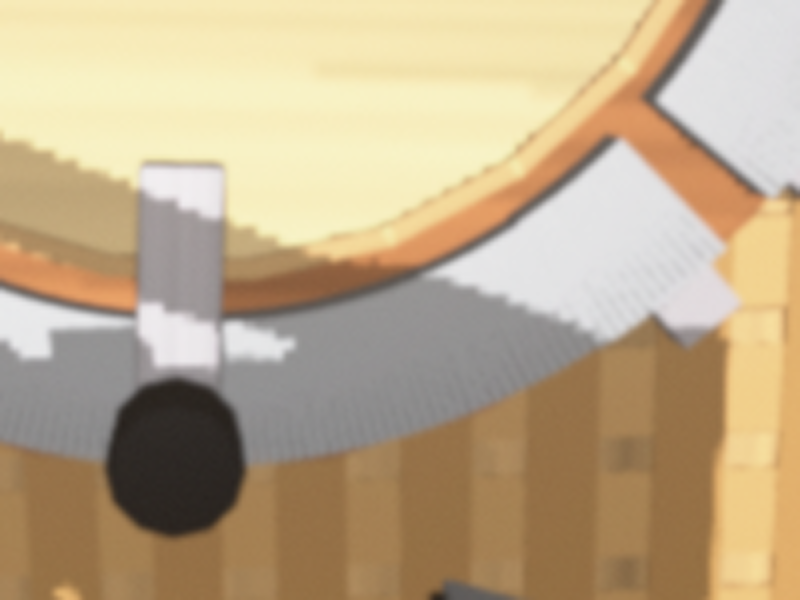

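View pics/w1b.png

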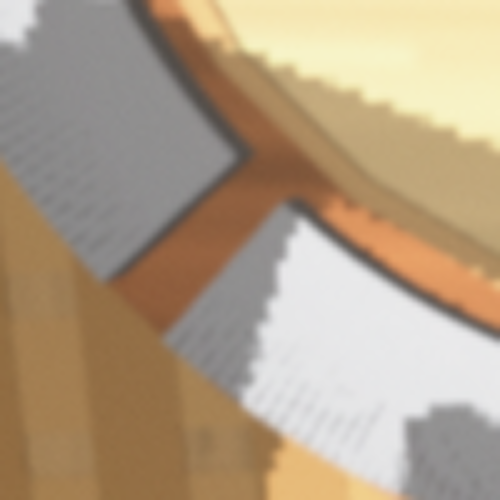

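```bash
python3 - <<'E'
from h import *
m=np.load("pics/w1.npy",allow_pickle=True).item()
w=lambda u,v:atz(m,u,v,.03)[:2]
a=lambda u,v:w(270+u/4,130+v/4)
b=lambda u,v:w(160+u/5,130+v/5)
n45i=(a(622,138)+a(650,100))/2;n45o=(a(724,245)+a(775,195))/2
nmi=(b(243,155)+b(292,202))/2;nmo=(b(108,278)+b(165,335))/2
n90i=w(470,61);n90o=w(514,60)
print("widths",np.linalg.norm(a(622,138)-a(650,100)),np.linalg.norm(b(243,155)-b(292,202)))
# pivot: circle fit on inner corners (r .115) and outer
from scipy.optimize import least_squares
pts=[(a(622,138),.115),(a(650,100),.115),(a(724,245),.145),(b(243,155),.115),(b(292,202),.115),(b(108,278),.145),(b(165,335),.145),(n90i,.115),(n90o,.145),(w(122,55),.145)]
f=lambda c:[np.linalg.norm(p-c)-r for p,r in pts]
s=least_squares(f,[.5645,-.046]);c=s.x;print("pivot",c,np.round(s.fun*1000,1))
an=lambda p:np.degrees(np.arctan2(*(p-c)[::-1]))
for n,p in dict(n45i=n45i,n45o=n45o,nmi=nmi,nmo=nmo,n90i=n90i,n90o=n90o).items():print(n,p.round(4),an(p).round(2))
t=manip.camera_model("top");sd=manip.camera_model("side")
u,v=270+175/4,130+457/4
print("knob z=.09/.078",atz(m,u,v,.088),atz(m,u,v,.078))
k=tri(ray(m,u,v),ray(t,255+525/4.6,205+295/4.6));print("tri top",k)
k2=tri(ray(m,u,v),ray(sd,289,283));print("tri side",k2)
p=atz(m,u,v,.083)[:2];print(an(p),np.linalg.norm(p-c))
p=atz(m,270+182/4,130+165/4,.052)[:2];print("bracket end",p,an(p))
E
```

```text
widths 0.008787388329894697 0.010236966985162042
pivot [ 0.56706686 -0.04421453] [ 1.  -0.1  1.  -0.3 -0.3 -0.7 -0.3 -3.  -0.8 -1.3]
n45i [ 0.6511 -0.1233] -43.27
n45o [ 0.6741 -0.1437] -42.91
nmi [ 0.4831 -0.1222] -137.13
nmo [ 0.4604 -0.1415] -137.64
n90i [ 0.6788 -0.0528] -4.4
n90o [ 0.711  -0.0532] -3.59
knob z=.09/.078 [ 0.5601244  -0.17286595  0.088     ] [ 0.55996086 -0.17551322  0.078     ]
tri top [ 0.55949537 -0.17530149  0.07713703]
tri side [ 0.55991146 -0.1753049   0.07873918]
-93.09342271184364 0.1301647208415466
bracket end [ 0.56273582 -0.1272813 ] -92.98465749722163
```

```bash
python3 -m crank '[[0.6,0.025,-0.001,-0.0005,0.4],[0.6,0.055,-0.002,-0.0005,0.4],[0.6,0.08,-0.004,-0.0005,0.4],[0.6,0.1,-0.004,-0.0005,0.4],[0.6,0.116,-0.004,-0.0005,0.4],[0.6,0.116,-0.004,-0.0005,0.4]]' ; python3 - <<'E'
from h import *
import cv2
to([.560,-.1752,.082],-2.6)
m=manip.camera_model("wrist");np.save("pics/w2.npy",m,allow_pickle=True)
p,d=manip.get_image("wrist");cv2.imwrite("pics/w2.png",p[:,:,::-1])
E
```

```text
t: 2.2
eef_pos: [0.5556, -0.1762, 0.0779]
ee_rot: [0.019, 0.711, -0.014, 0.703]
ft_force: [0.5, -0.3, -1.0]
finger_gap: 0.0564
t 2.2 pos [ 0.5556 -0.1762  0.0779] zang -2.65 j [-0.41  0.24  1.49  0.    1.42 -0.36] F [ 0.49 -0.33 -1.  ] gap 0.0564
shift mm [-4.2  1.3  4.3]
twist -0.05
```

View pics/w2.png

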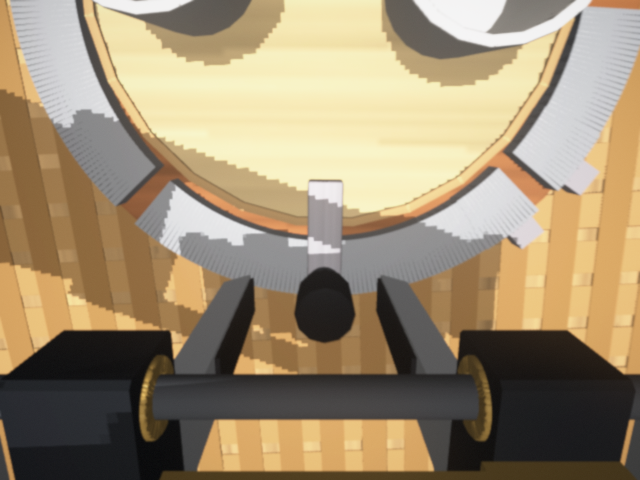

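```bash
python3 -m crank '[[0.6,-0.004,0.0013,0.004,0],[0.6,-0.004,0.0013,0.004,0],[0.6,-0.004,0.0013,0.004,0]]' ; python3 - <<'E'
from h import *
s,M=st();print(M.round(3))
to([.560,-.1752,.082],-2.6)
E
```

```text
t: 2.5
eef_pos: [0.5623, -0.1764, 0.0866]
ee_rot: [0.018, 0.708, -0.015, 0.706]
ft_force: [0.8, -0.1, -0.2]
finger_gap: 0.0565
[[-0.003  0.046  0.999]
 [ 0.004  0.999 -0.046]
 [-1.     0.003 -0.004]]
t 2.5 pos [ 0.5623 -0.1764  0.0866] zang -2.66 j [-0.4   0.24  1.47  0.    1.43 -0.35] F [ 0.78 -0.08 -0.18] gap 0.0565
shift mm [ 4.7  1.  -2.3]
twist -0.06
```

```bash
python3 -m crank '[[0.6,0.0045,0.001,-0.0023,0],[0.6,0.0045,0.001,-0.0023,0],[0.6,0.0045,0.001,-0.0023,0],[0.6,0.0045,0.001,-0.0023,0]]' ; python3 - <<'E'
from h import *
to([.560,-.1752,.082],-2.6)
E
```

```text
t: 2.83
eef_pos: [0.56, -0.1751, 0.0823]
ee_rot: [0.018, 0.708, -0.015, 0.706]
ft_force: [-0.6, 0.6, 0.1]
finger_gap: 0.0562
t 2.83 pos [ 0.56   -0.1751  0.0823] zang -2.66 j [-0.4   0.24  1.48  0.    1.42 -0.35] F [-0.58  0.64  0.1 ] gap 0.0562
shift mm [ 0.3 -0.1  0. ]
twist -0.06
```

Aligned, so close gently on the knob.

```bash
python3 -m crank '[[0.2,0,0,0,0],[0.2,0,0,0,0],[0.2,0,0,0,0],[0.2,0,0,0,0],[0.2,0,0,0,0],[0.2,0,0,0,0],[0.2,0,0,0,0],[0.2,0,0,0,0]]' 15
```

```text
t: 3.5
eef_pos: [0.56, -0.1751, 0.0822]
ee_rot: [0.018, 0.708, -0.015, 0.706]
ft_force: [-0.4, 0.2, -0.1]
finger_gap: 0.0234
```

```bash
python3 -m crank '[[0.2,0,0,0,0],[0.2,-0.003,0,0,0],[0.2,-0.006,0,0,0],[0.2,-0.009,0,0,0],[0.2,-0.0115,0,0,0],[0.2,-0.0115,0,0,0],[0.2,-0.0115,0,0,0],[0.2,-0.0115,0,0,0]]' 25
python3 - <<'E'
from h import *
to([.560,-.1752,.0937],-2.6)
import cv2
p,d=manip.get_image("side");cv2.imwrite("pics/s3.png",cv2.resize(p[220:320,205:355,::-1],(750,500),interpolation=cv2.INTER_CUBIC))
E
```

```text
t: 4.17
eef_pos: [0.5596, -0.175, 0.0931]
ee_rot: [0.018, 0.709, -0.015, 0.705]
ft_force: [1.4, -1.3, -6.9]
finger_gap: 0.0235
t 4.17 pos [ 0.5596 -0.175   0.0931] zang -2.66 j [-0.4   0.23  1.47  0.    1.45 -0.35] F [ 1.41 -1.25 -6.86] gap 0.0235
shift mm [-0.6 -0.1  0.4]
twist -0.06
```

View pics/s3.png

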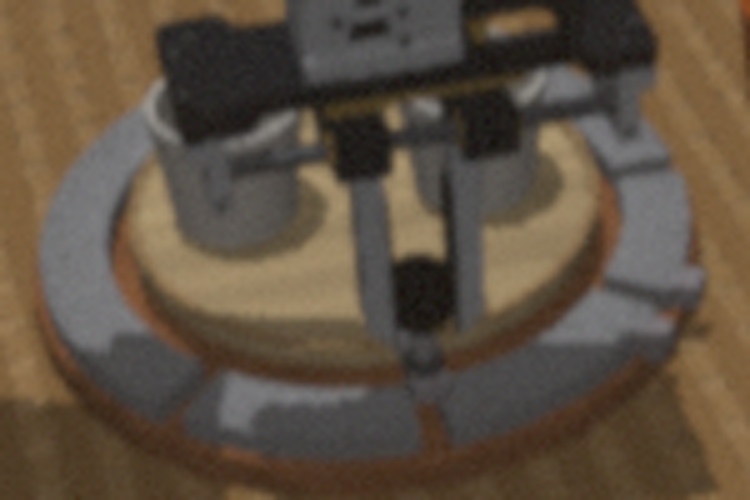

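Force is −6.9 N with an 11 mm lift, so the plunger is up without slipping and the pin is about 2 mm clear. First piece of the arc: 10°.

```bash
python3 -m crank '[[0.2,0,0,0.0016,-0.7],[0.2,0,0.0001,0.0045,-2],[0.2,0,0.0003,0.0091,-4],[0.2,0,0.0007,0.0136,-6],[0.2,0,0.0013,0.0181,-8],[0.2,0,0.0018,0.0215,-9.5],[0.2,0,0.002,0.0226,-10],[0.2,0,0.002,0.0226,-10]]'
cat >> h.py <<'E'
C=np.array([.5661,-.045]);A0=-92.8
def pol():
    s,M=st();p=s["eef_pos"][:2]-C
    th=np.degrees(np.arctan2(p[1],p[0]))
    a=np.degrees(np.arctan2(M[1,2],M[0,2]))
    f=s["ft_force"];er=p/np.linalg.norm(p);et=np.array([-er[1],er[0]])
    print("t %.2f th %.2f r %.4f z %.4f zang-tan %.2f  Frad %.2f Ftan %.2f Fz %.2f Tz %.3f gap %.4f"%(s["t"],th-A0,np.linalg.norm(p),s["eef_pos"][2],a-th-90,f[:2]@er,f[:2]@et,f[2],s["ft_torque"][2],s["finger_gap"]))
E
python3 -c "
from h import *
pol()"
```

```text
t: 4.88
eef_pos: [0.5826, -0.1742, 0.0929]
ee_rot: [-0.044, 0.707, 0.047, 0.704]
ft_force: [1.3, -0.8, -7.3]
finger_gap: 0.0234
t 4.88 th 10.09 r 0.1303 z 0.0929 zang-tan 0.08  Frad 0.94 Ftan 1.14 Fz -7.32 Tz -0.082 gap 0.0234
```

```bash
python3 -m crank '[[0.2,-0.0002,0,0.0023,-1],[0.2,-0.0003,0.0002,0.0068,-3],[0.2,-0.0003,0.0006,0.0125,-5.5],[0.2,-0.0003,0.0013,0.0181,-8],[0.2,-0.0003,0.0022,0.0237,-10.5],[0.2,-0.0003,0.0033,0.0292,-13],[0.2,-0.0003,0.0044,0.0336,-15],[0.2,-0.0003,0.005,0.0358,-16]]'
python3 -m crank '[[0.2,0,0,0,0]]'
python3 -c "
from h import *
pol()"
```

```text
t: 5.55
eef_pos: [0.6181, -0.1648, 0.0931]
ee_rot: [-0.143, 0.693, 0.145, 0.691]
ft_force: [1.1, -1.3, -6.9]
finger_gap: 0.0234
t: 5.63
eef_pos: [0.6184, -0.1647, 0.093]
ee_rot: [-0.143, 0.693, 0.145, 0.691]
ft_force: [1.2, -0.5, -7.0]
finger_gap: 0.0234
t 5.63 th 26.40 r 0.1306 z 0.0930 zang-tan -0.09  Frad 0.94 Ftan 0.95 Fz -6.97 Tz -0.033 gap 0.0234
```

Smooth so far. On to about 42°, still lifted and short of the notch opening.

```bash
python3 -m crank '[[0.2,0,0,0.0023,-1],[0.2,0,0.0002,0.0068,-3],[0.2,0,0.0006,0.0125,-5.5],[0.2,0,0.0013,0.0181,-8],[0.2,0,0.0022,0.0237,-10.5],[0.2,0,0.0032,0.0283,-12.6],[0.2,0,0.0044,0.0325,-14.5],[0.2,0,0.0049,0.0340,-15.2]]'
python3 -m crank '[[0.2,0,0,0,0],[0.2,0,0,0,0]]'
python3 - <<'E'
from h import *
import cv2
pol()
m=manip.camera_model("wrist");np.save("pics/w4.npy",m,allow_pickle=True)
p,d=manip.get_image("wrist");cv2.imwrite("pics/w4.png",p[:,:,::-1])
E
```

```text
t: 6.3
eef_pos: [0.6484, -0.1468, 0.0931]
ee_rot: [-0.234, 0.667, 0.236, 0.666]
ft_force: [2.5, -2.4, -8.3]
finger_gap: 0.0237
t: 6.47
eef_pos: [0.6484, -0.1469, 0.093]
ee_rot: [-0.234, 0.667, 0.236, 0.667]
ft_force: [2.0, -1.4, -7.0]
finger_gap: 0.0234
t 6.47 th 41.76 r 0.1310 z 0.0930 zang-tan -0.18  Frad 2.35 Ftan 0.64 Fz -7.02 Tz -0.107 gap 0.0234
```

View pics/w4.png

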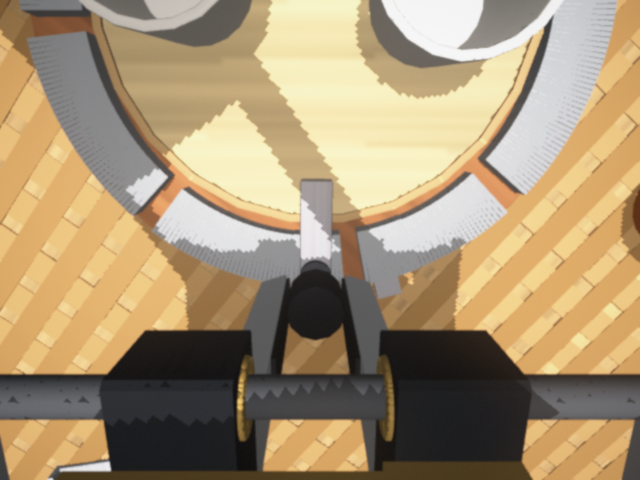

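The notch is visible just right of the bracket, running from (346,225) to (358,270), with the bracket centred at x ≈ 316. Compute the remaining angle.

```bash
python3 - <<'E'
from h import *
import cv2
p=cv2.imread("pics/w4.png");cv2.imwrite("pics/w4a.png",cv2.resize(p[160:310,240:440],(800,600),interpolation=cv2.INTER_CUBIC))
m=np.load("pics/w4.npy",allow_pickle=True).item()
an=lambda u,v,z:(lambda q:(np.degrees(np.arctan2(q[1],q[0])),np.linalg.norm(q)))(atz(m,u,v,z)[:2]-C)
print("notch",an(347,225,.03),an(358,270,.03)); print("bracket",an(316,182,.052),an(316,225,.052))
E
```

```text
notch (np.float64(-42.18623606167428), np.float64(0.1107262454365244)) (np.float64(-41.11929573334582), np.float64(0.13751815686556565))
bracket (np.float64(-51.0187602703121), np.float64(0.08333697619908266)) (np.float64(-51.047018385937285), np.float64(0.10460683668909525))
```

View pics/w4a.png

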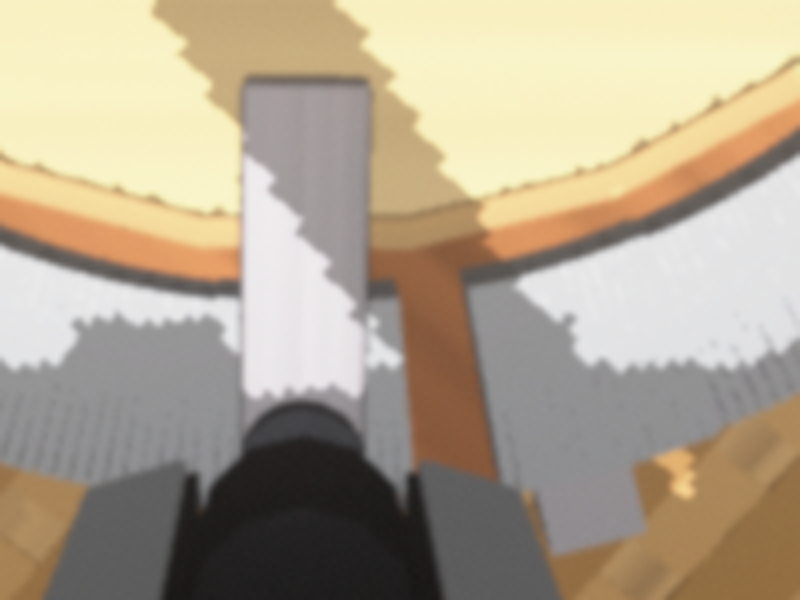

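```bash
python3 -m crank '[[0.2,0,0,0.0015,-0.7],[0.2,0,0.0001,0.0035,-1.5],[0.2,0,0.0002,0.0055,-2.4],[0.2,0,0.0002,0.0068,-3],[0.2,0,0.0002,0.0068,-3],[0.2,0.001,0.0002,0.0068,-3],[0.2,0.0018,0.0002,0.0068,-3],[0.2,0.0018,0.0002,0.0068,-3]]'
python3 -c "
from h import *
pol()"
python3 -m crank '[[0.29,0,0,0,0],[0.29,0,0,0,0],[0.29,0,0,0,0],[0.29,0,0,0,0]]'
python3 -c "
from h import *
pol()"
```

```text
t: 7.18
eef_pos: [0.6538, -0.1424, 0.0914]
ee_rot: [-0.251, 0.661, 0.253, 0.66]
ft_force: [2.0, -0.6, -7.2]
finger_gap: 0.0234
t 7.18 th 44.78 r 0.1311 z 0.0914 zang-tan -0.20  Frad 1.74 Ftan 1.11 Fz -7.25 Tz -0.018 gap 0.0234
t: 7.52
eef_pos: [0.6542, -0.1423, 0.093]
ee_rot: [-0.252, 0.66, 0.253, 0.661]
ft_force: [-0.3, -0.8, 0.6]
finger_gap: 0.0274
t 7.52 th 44.95 r 0.1313 z 0.0930 zang-tan -0.37  Frad 0.37 Ftan -0.73 Fz 0.59 Tz -0.033 gap 0.0274
```

```bash
python3 -m crank '[[0.29,0.003,0,0,0],[0.29,0.006,0,0.0005,-0.2],[0.29,0.006,0,0.0015,-0.6],[0.29,0.006,0.0001,0.0025,-1.1],[0.29,0.006,0.0001,0.0035,-1.5],[0.29,0.006,0.0001,0.0045,-2],[0.29,0.006,0.0001,0.0045,-2]]'
python3 - <<'E'
from h import *
import cv2
pol()
m=manip.camera_model("wrist");np.save("pics/w5.npy",m,allow_pickle=True)
p,d=manip.get_image("wrist");cv2.imwrite("pics/w5a.png",cv2.resize(p[160:340,220:460,::-1],(800,600),interpolation=cv2.INTER_CUBIC))
p,d=manip.get_image("side");cv2.imwrite("pics/s5.png",cv2.resize(p[220:320,205:355,::-1],(750,500),interpolation=cv2.INTER_CUBIC))
E
```

```text
t: 8.1
eef_pos: [0.6565, -0.1397, 0.0864]
ee_rot: [-0.263, 0.657, 0.264, 0.655]
ft_force: [-3.3, -1.5, 0.2]
finger_gap: 0.0274
t 8.10 th 46.46 r 0.1309 z 0.0864 zang-tan 0.13  Frad -1.21 Ftan -3.47 Fz 0.24 Tz -0.038 gap 0.0274
```

View pics/w5a.png

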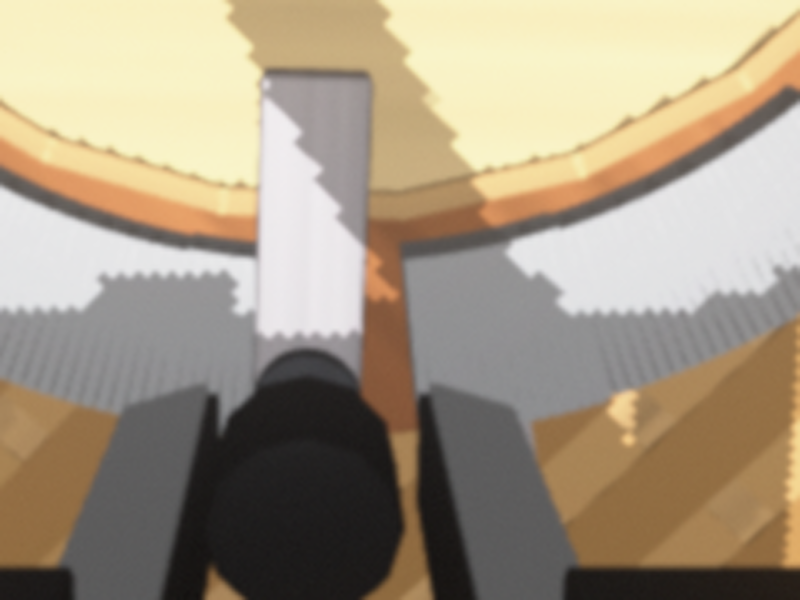

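View pics/s5.png

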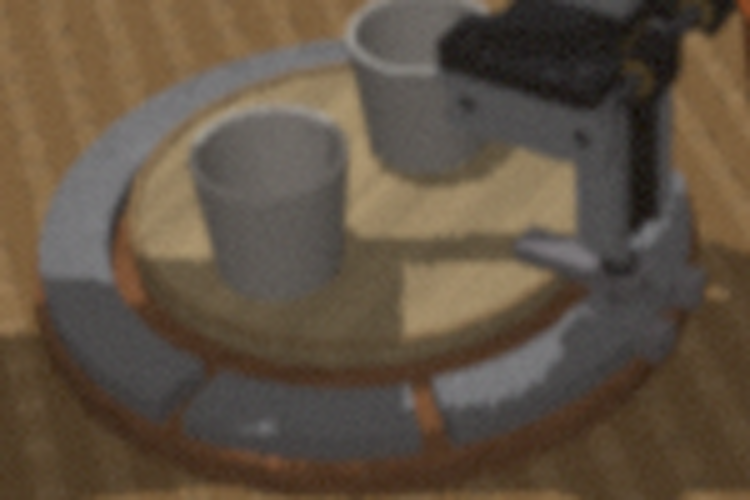

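```bash
python3 -m crank '[[0.29,0,0,0.0008,-0.3],[0.29,0,0,0.0016,-0.7],[0.29,0,0,0.0024,-1],[0.29,0,0.0001,0.0032,-1.4],[0.29,0,0.0001,0.0040,-1.8],[0.29,0,0.0001,0.0040,-1.8]]'
python3 - <<'E'
from h import *
import cv2
pol()
p,d=manip.get_image("wrist");cv2.imwrite("pics/w6a.png",cv2.resize(p[160:340,220:460,::-1],(800,600),interpolation=cv2.INTER_CUBIC))
E
```

```text
t: 8.7
eef_pos: [0.6593, -0.1369, 0.0864]
ee_rot: [-0.273, 0.652, 0.275, 0.651]
ft_force: [-3.8, -2.5, -0.2]
finger_gap: 0.027
t 8.70 th 48.21 r 0.1309 z 0.0864 zang-tan 0.18  Frad -0.98 Ftan -4.47 Fz -0.21 Tz 0.013 gap 0.0270
```

View pics/w6a.png

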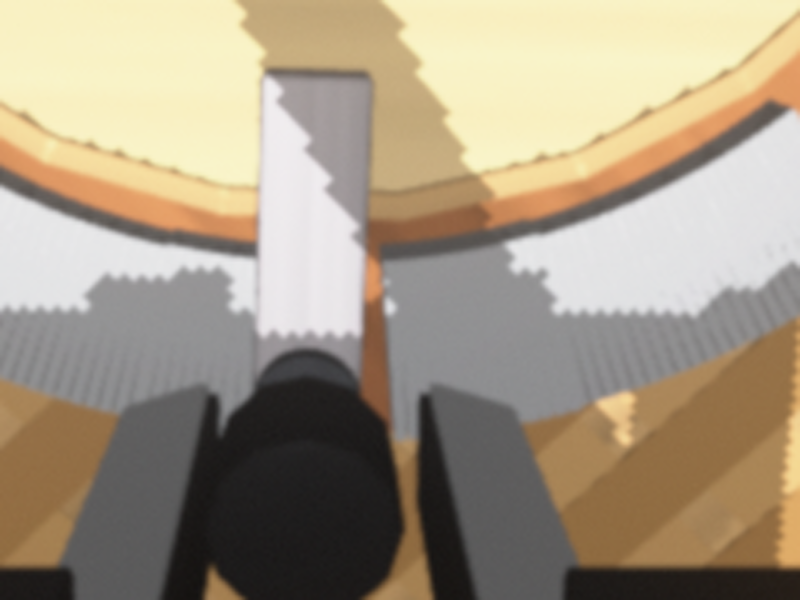

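```bash
python3 -m crank '[[0.29,0,0,0.0008,-0.3],[0.29,0,0,0.0016,-0.7],[0.29,0,0,0.0024,-1],[0.29,0,0.0001,0.0032,-1.4],[0.29,0,0.0001,0.0032,-1.4]]'
python3 - <<'E'
from h import *
import cv2
pol()
p,d=manip.get_image("wrist");cv2.imwrite("pics/w7a.png",cv2.resize(p[160:340,220:460,::-1],(800,600),interpolation=cv2.INTER_CUBIC))
E
```

```text
t: 9.17
eef_pos: [0.6627, -0.1337, 0.0869]
ee_rot: [-0.281, 0.648, 0.283, 0.649]
ft_force: [0.2, -0.3, 0.4]
finger_gap: 0.027
t 9.17 th 50.27 r 0.1311 z 0.0869 zang-tan -0.43  Frad 0.33 Ftan -0.05 Fz 0.42 Tz -0.019 gap 0.0270
```

View pics/w7a.png

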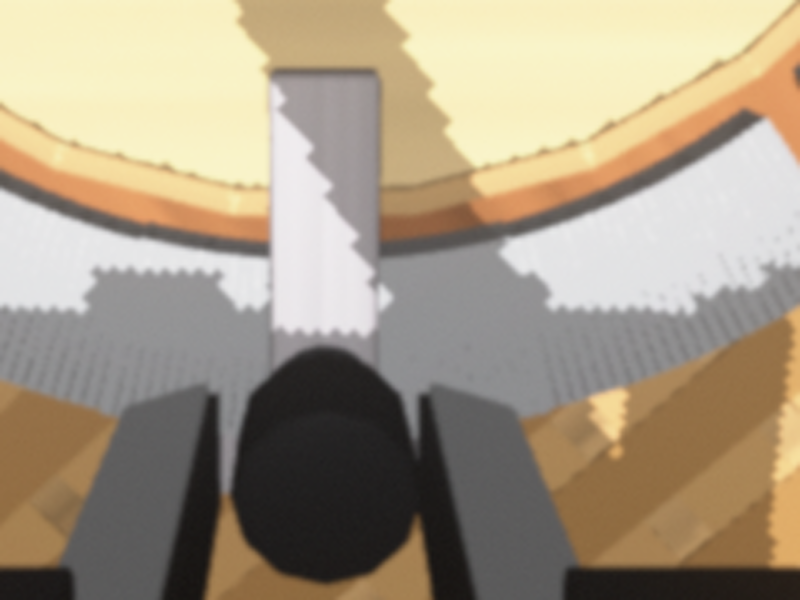

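The knob has dropped (it looks smaller, with the stem hidden), jumped ahead of the pusher, and the side force went to zero. Open, rise and verify.

```bash
python3 -m crank '[[0.35,0,0,0,0],[0.5,0,0,0,0],[0.6,0,0,0,0],[0.6,0,0,0,0],[0.6,0,0,0,0],[0.6,0,0,0,0]]'
python3 -m crank '[[0.6,-0.015,0,0,0],[0.6,-0.04,0,0,0],[0.6,-0.07,0,0,0],[0.6,-0.1,0,0,0],[0.6,-0.12,0,0,0],[0.6,-0.12,0,0,0],[0.6,-0.12,0,0,0]]'
python3 - <<'E'
from h import *
import cv2
pol()
m=manip.camera_model("wrist");np.save("pics/w8.npy",m,allow_pickle=True)
p,d=manip.get_image("wrist");cv2.imwrite("pics/w8.png",p[:,:,::-1]);cv2.imwrite("pics/w8a.png",cv2.resize(p[150:300,220:420,::-1],(800,600),interpolation=cv2.INTER_CUBIC));np.save("pics/w8d.npy",d)
E
```

```text
t: 9.72
eef_pos: [0.6625, -0.1338, 0.0868]
ee_rot: [-0.281, 0.648, 0.283, 0.649]
ft_force: [0.3, 1.0, 1.2]
finger_gap: 0.0565
t: 10.3
eef_pos: [0.6631, -0.1343, 0.2083]
ee_rot: [-0.282, 0.647, 0.282, 0.65]
ft_force: [0.6, -0.0, -0.7]
finger_gap: 0.0562
t 10.30 th 50.17 r 0.1319 z 0.2083 zang-tan -0.36  Frad 0.43 Ftan 0.40 Fz -0.66 Tz -0.001 gap 0.0562
```

View pics/w8.png

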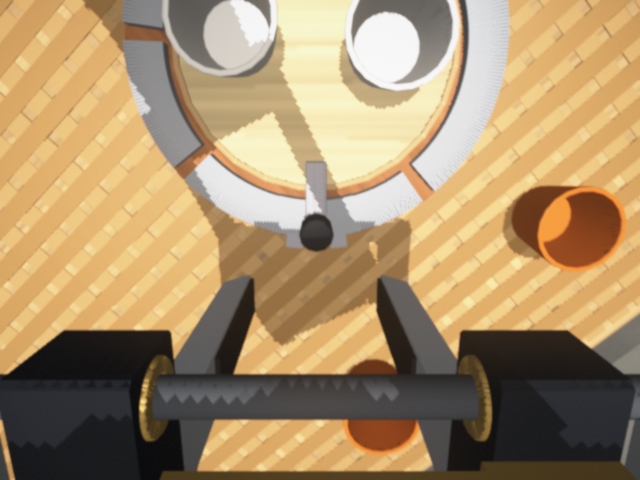

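View pics/w8a.png

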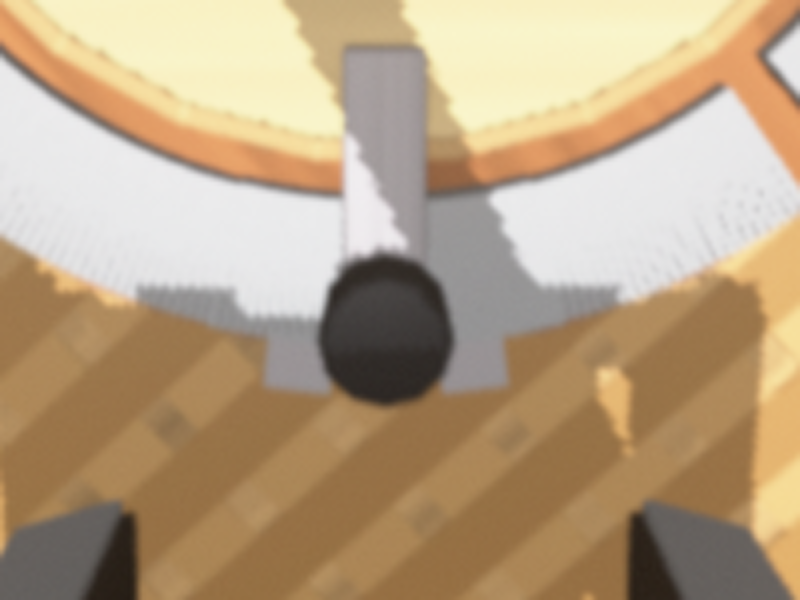

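The knob sits midway between the clamp blocks at (316,231) and both cups are upright. Check the knob height from depth, then move the hand off and look with the fixed cameras.

```bash
python3 -m crank '[[0.6,-0.02,-0.02,0,0],[0.6,-0.05,-0.05,0,0],[0.6,-0.08,-0.08,0,0],[0.6,-0.1,-0.1,0,0],[0.6,-0.1,-0.12,0,0],[0.6,-0.1,-0.12,0,0]]'
python3 - <<'E'
from h import *
import cv2
m=np.load("pics/w8.npy",allow_pickle=True).item();d=np.load("pics/w8d.npy")
def P(m,d,u,v):
    o,r=ray(m,u,v);return o+r*d[int(round(v)),int(round(u))]
for n,u,v in[("knob",316,231),("bracket",316,190),("ring",280,225),("tray",300,150)]:
    print(n,P(m,d,u,v).round(4))
d0=np.load("pics/w1d.npy");m0=np.load("pics/w1.npy",allow_pickle=True).item()
for n,u,v in[("knob0",314,243),("bracket0",314,190),("ring0",250,225)]:print(n,P(m0,d0,u,v).round(4))
p,d=manip.get_image("side");cv2.imwrite("pics/s9.png",p[:,:,::-1]);cv2.imwrite("pics/s9a.png",cv2.resize(p[220:320,205:355,::-1],(750,500),interpolation=cv2.INTER_CUBIC))
p,d=manip.get_image("top");cv2.imwrite("pics/t9.png",p[:,:,::-1]);cv2.imwrite("pics/t9a.png",cv2.resize(p[205:335,255:385,::-1],(598,598),interpolation=cv2.INTER_CUBIC))
pol()
E
```

```text
t: 10.85
eef_pos: [0.752, -0.2193, 0.2999]
ee_rot: [-0.279, 0.65, 0.283, 0.648]
ft_force: [0.6, -0.7, -1.8]
finger_gap: 0.0566
knob [ 0.6598 -0.1311  0.0884]
bracket [ 0.6426 -0.1149  0.0526]
ring [ 0.6458 -0.1588  0.0302]
tray [ 0.6127 -0.1039  0.0409]
knob0 [ 0.5603 -0.1717  0.0891]
bracket0 [ 0.5612 -0.1409  0.0525]
ring0 [ 0.5083 -0.1703  0.0305]
t 10.95 th 49.82 r 0.2514 z 0.2999 zang-tan -0.04  Frad -0.20 Ftan 0.01 Fz -0.04 Tz -0.032 gap 0.0565
```

View pics/s9.png

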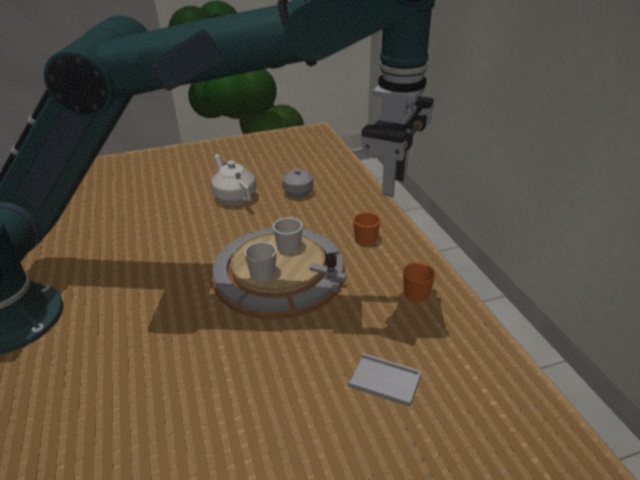

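View pics/t9.png

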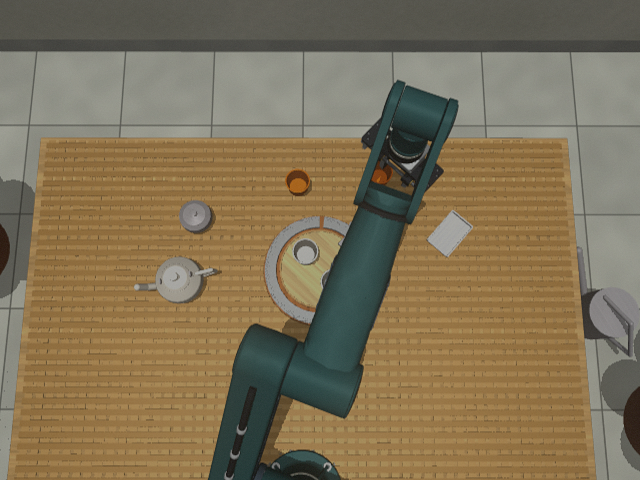

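View pics/s9a.png

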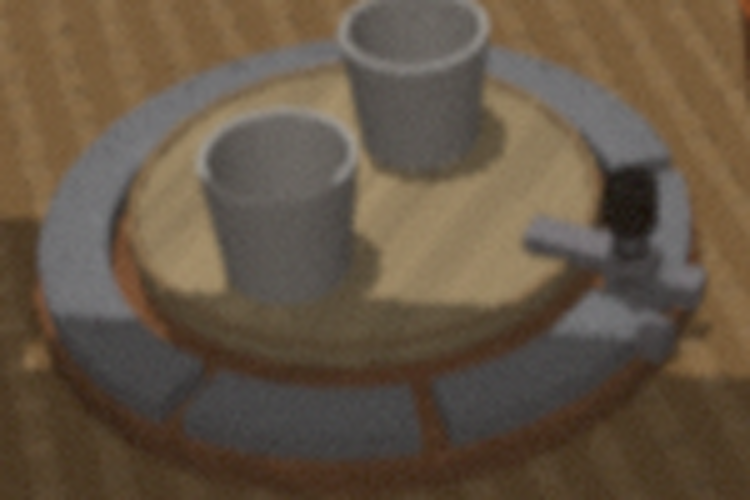

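The knob top reads 88.4 mm, against 89.1 mm at the start when it was home; riding on the ring it would read about 98 mm. So the plunger is home. The cups stand upright and the other objects haven't moved.

```bash
python3 -c "
from bench import manip
print(manip.close_job())"
```

```text
the job is handed in; nothing more can be done
None
```

The tray is turned one station counter-clockwise, the plunger is home in the next notch, and I handed the job in at about 11 s of the 48 s allowed.

**What I did:** I gripped the knob and lifted it 11 mm; the wrist read about 7 N, which matches the spring. I brought the tray round to about 45° with the pin held clear. Then I let the pin down onto the ring, opened the fingers to a loose cage, and pushed the knob in small steps until the pin snapped in at about 50°. The forces I read while pushing stayed under 5 N and fell to zero when the pin dropped.

**Last checks:**
- **Plunger:** the knob top measured 88.4 mm above the bench, against 89.1 mm at the start when it was home. The knob sits midway between the two clamp blocks.
- **Cups and other objects:** both cups are upright on the tray. The teapot, sugar bowl, spoon rest and orange cups look unmoved. In the last top view the arm hid part of the tray and part of one orange cup, but the side view shows both.
- **Hand:** it is about 0.3 m above the bench, clear of everything.

**Disagreements:** my camera estimates of the notch ranged from about 49.5° to 51°. The higher ones ran past the stated 50.5° limit, so I found the notch by feel.

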